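# Set out a sensor-head kit around a bench vice

## Task

Set out the kit for the next sensor head on the blue mat. Stand the small motor upright in the middle of the parts tray that is fixed on the mat, then stack the loose parts tray over it, turned end for end (its white tag at the opposite end from the fixed tray's tag) so that it sits level on the rim lugs instead of nesting. Lay the navy housing on the mat midway between the fixed tray and the vice, lengthwise alongside the tray, and set the heat sink centred on top of the housing, fins up and running along the housing; do not shift the tape roll or the screw jar.

Things in the scene. Friction and masses are not known exactly. Their poses are not given: they have to be found in the camera images.
- mat: blue bench mat, fixed, 250 (x) x 350 (y) x 3 mm thick; origin: centre of its underside, z = 0. The fixed tray and the vice stand on it, one near y = +125 mm and one near y = -125 mm of its frame (either way round, each within 8 mm), so that their midpoint is within 8 mm of the mat's centre
- tray_base: dark grey parts tray fixed on the mat, 150 (x) x 68 x 46 mm tall, white card tag 12 mm out at its +x end. Base tapers to 132 x 48; floor 4 thick, 42 wide inside. Lugs inside the long rims at x = 62 and -46, tops 40 mm up, 37 mm apart across, over 26 mm apart recesses. Turned end for end, a second tray rests with its underside 40 mm above this one's, 4 mm play. Origin: centre of underside
- vice: small grey bench vice, fixed on the mat, 110 (x) x 56 (y) x 60 mm tall, with a screw and cross bar (48 mm long in y) that reach 66 mm out towards -x; origin at the centre of its underside
- motor: small steel motor standing upright, a cylinder of 30 mm diameter, 24 mm tall, with a brass boss of 12 mm diameter, 5 mm tall, on top; about 90 g; origin at the centre of its underside, z up
- tray_top: loose tray standing on the table, same pattern as tray_base: 150 (x) x 68 (y) x 46 mm tall, white card tag 12 mm out at its +x end; rim band upright, 10 mm tall (z 36 to 46), to be gripped across the 68 mm; about 120 g, balanced at its centre. Set down the same way round as tray_base it drops past the lugs and nests. Origin: centre of underside, x towards the tag
- housing: navy blue metal housing, a plain closed block 100 (x) x 40 (y) x 40 mm tall, lying flat; about 220 g; origin at the centre of its underside, x along its length
- heatsink: aluminium heat sink, 38 x 38 mm, 28 mm tall: 5 mm base and six upright 3 mm fins that run along x, the two outer fins flush with the sides (grip across y, 38 mm); about 60 g; origin at the centre of its underside, fins up
- tape_roll: bystander: cardboard-brown roll of tape lying flat on the mat on its robot-side edge, 52 mm diameter, 18 mm tall; origin at the centre of its underside; leave alone
- screw_jar: bystander: small closed glass jar standing on the mat near its far edge, 40 mm diameter, 45 mm tall; origin at the centre of its underside; leave alone

How it is judged:
At the end, for the whole second after the job is handed in: Motor upright on the fixed tray's floor (12 mm across, 40 along); loose tray level on its lugs, end for end (9 mm, 0.12 rad); housing on the mat midway between tray and vice (23 mm of mat centre, 0.25 rad); heat sink fins up on it (12 mm along, 10 across, 0.25 rad); all released, at rest (x of motor in the frame of tray_base between -0.04 and 0.05 m and y of motor in the frame of tray_base between -0.012 and 0.012 m and z of motor in the frame of tray_base below 0.01 m and angle between motor's own z axis and vertical below 0.2 rad and x of tray_top in the frame of tray_base between -0.009 and 0.009 m and y of tray_top in the frame of tray_base between -0.009 and 0.009 m and z of tray_top in the frame of tray_base between 0.037 and 0.044 m and angle between the x axis of tray_top and the x axis of tray_base, either way round below 0.12 rad and angle between tray_top's own z axis and vertical below 0.06 rad and x of housing in the frame of mat between -0.023 and 0.023 m and y of housing in the frame of mat between -0.023 and 0.023 m and horizontal distance between housing and tray_base below 0.15 m and horizontal distance between housing and vice below 0.15 m and angle between the x axis of housing and the x axis of tray_base, either way round below 0.25 rad and angle between each of housing, heatsink's own z axis and vertical below 0.1 rad and z of housing in the frame of mat below 0.008 m and x of heatsink in the frame of housing between -0.012 and 0.012 m and y of heatsink in the frame of housing between -0.01 and 0.01 m and z of heatsink in the frame of housing between 0.036 and 0.044 m and angle between the x axis of heatsink and the x axis of housing, either way round below 0.25 rad and linear speed of each of motor, tray_top, housing, heatsink below 0.02 m/s and angular speed of each of motor, tray_top, housing, heatsink below 0.2 rad/s and contact force between each of motor, tray_top, housing, heatsink and the fingers below 0.1 N); the robot touches nothing.
It fails at once if the tape roll is shifted more than 15 mm (distance of tape_roll from where it was at the start of the episode above 0.015 m).
It fails at once if the screw jar is shifted more than 15 mm (distance of screw_jar from where it was at the start of the episode above 0.015 m).
It also fails if it takes over 102 s, if anything falls off the work surface, if the arm or the gripper's body presses on something with over 40 N, if the wrist force passes 120 N, or if a joint passes its speed limit or range.

## Robot

A 6-joint arm with a two-finger parallel gripper is mounted at the origin on the work surface. World frame = base frame: x ahead of the robot, y to its left, z up, the work surface at z = 0. Lengths are in m, angles in rad, forces in N, time in s.
With the tool pointing down it reaches from about 0.325 to 0.9 m from the base axis. Payload 6.1 kg.
Tool frame: the origin (TCP) lies at the very end of the fingers, on their centre line; the grasp point (between the pads) lies ctrl.pinch_z behind it (ctrl.pinch_z is the distance from the TCP to the grasp point, in m); z points along the fingers, y is the direction in which the jaws open and shut (so a half turn about z gives the same grasp; the last joint's range is limited). The gripper opens to 85 mm and grips with 20 to 120 N. Pads are 22 mm wide; open, the fingers measure 114 mm over their backs; the gripper's body (76 mm by 85 mm) begins 54 mm behind the grasp point. The pads swing forward as they close: fully open they stand 13 mm farther back than shut.
Start: joints at [-1.384, 0.22, 1.526, -0, 1.395, -0.126], TCP at [0.192, -0.595, 0.192] pointing down, gripper open.
Joint ranges: [-2.98, 2.98], [-0.91, 2.08], [0.09, 2.57], [-1.24, 4.39], [0.2, 2.65], [-2.68, 2.68]. Speed limits (rad/s): [2.57, 2.57, 3.01, 3.14, 3.14, 3.14].

## Interface

Orientations are given as a unit quaternion [x, y, z, w].
In Python, from rig import get_state, eyes, ctrl gives the robot as it stands.
- The arm moves only by the shell command python3 -m jog 'ROWS' [FORCE]. ROWS is a JSON object of lists of equal length, an entry for each row: "dp": the shift along the tool's x, y, z in mm, a list of three; "turn": the turn, a rotation vector about the tool's x, y, z in degrees, a list of three; "jaw": the finger opening in mm, from 0 to 85.4. In form: {"dp": [[tx, ty, tz], ...], "turn": [[wx, wy, wz], ...], "jaw": [jaw, ...]}. A call has 1 to 20 rows; each row shifts and turns the commanded pose from where the row before left it, along the tool's axes as they then stand; what a row does not reach is not made up. A row lasts 1/12 s, in which the tool goes at most 41.7 mm and 7.16 degrees, less where a joint would pass 70% of its speed; a pose out of reach is approached as far as the arm can. A call with a gripper value outside its range is refused whole. The fingers move at their own pace and stop on an object; FORCE is the grip in N (left out, the last holds). Time passes only in rows, so rows that do not move let the fingers close. It gives the time, the measured TCP pose, the force and the opening at its end, in the units of the state.
- get_state(): the state, without advancing time (a new reading comes with each control period).
- eyes.get_image(name): name is "scene" or "top" or "wrist"; returns a dict with "frame" (420x560x3 uint8, blue, green, red), "fx", "fy", "cx", "cy" (pixels), "R" (3x3) and "t" (3): a world point X has camera coordinates R X + t. Camera axes: x right, y down, z forward; pixel columns grow to the right and rows downward; lengths in m; the calibration is good to about 2 mm. The wrist camera is an equidistant fisheye: a pixel r from the principal point sees the ray r / f radians off the axis. A picture is of the moment at which its call begins. There is no depth.
- ctrl.close_job(): hands the job in, once; it reports no verdict.
The state is a dict: "time": time; "joints": joint angles; "qd": joint speeds; "effort": joint torques, N m; "tool_pos": TCP position; "ee_rot": TCP orientation; "force": force on the tool from outside, world axes, zero at the start; "torque": the same for the moment, N m; "opening": finger opening in m.
Only numpy, scipy, OpenCV 4.12 (cv2) and the standard library are available. Lean on these libraries where they do the work, as an engineer would, in place of code of your own. Each camera call takes 0.05 s, during which the arm holds its last target. There are 200 camera calls.

## Working session

There is one attempt and no reset: what is moved stays moved. The work goes in short steps, Python scripts to look and compute and a shell command to move; the robot and the scene stay as the last step left them, time stands still between calls to the robot, and variables do not carry over. Pictures are saved under pics/ and viewed, about 12 in all and at most 16, crops included, and the job is handed in when it is done.

```bash
ls; mkdir -p pics; python3 - <<'E'
from rig import get_state, eyes, ctrl
import cv2,json,numpy as np
s=get_state();print(s,ctrl.pinch_z)
for n in ("scene","top"):
    d=eyes.get_image(n);cv2.imwrite(f"pics/{n}0.png",d["frame"])
    np.savez(f"{n}0.npz",**d)
    print(n,d["fx"],d["cx"],d["cy"],d["R"],d["t"])
E
```

```text
pics
{'time': 0.0, 'joints': array([-1.38409799e+00,  2.21255164e-01,  1.52759541e+00,  9.32490172e-07,
        1.39471887e+00, -1.26065778e-01]), 'qd': array([ 0.00129575, -0.000689  ,  0.00072016, -0.00158018,  0.00013383,
        0.00074106]), 'effort': array([ 7.28480427e-04, -4.96897566e+01, -3.89393091e+01, -1.67607805e-04,
        1.12743294e-02,  2.16672555e-05]), 'tool_pos': array([ 0.19219542, -0.59399737,  0.19078965]), 'ee_rot': array([ 9.87796755e-01,  1.55745282e-01, -2.95012008e-05, -9.87957265e-04]), 'force': array([-0.34870923,  0.64234968,  0.22377058]), 'torque': array([ 0.03466468,  0.01696356, -0.03080788]), 'opening': 0.08551457354793059} 0.0187
scene 395.6293678223269 283.44983041884007 211.70617165405608 [[ 0.79130358  0.61139022 -0.00637461]
 [ 0.45776038 -0.59931242 -0.65671916]
 [-0.40533206  0.51674618 -0.75410829]] [-0.44937424 -0.20522202  1.21720307]
top 398.11824206224946 283.04550573832853 207.97791547162166 [[ 0.02637289 -0.99846129  0.04878034]
 [-0.99523223 -0.03080868 -0.09253988]
 [ 0.09390034 -0.04610722 -0.99451337]] [-0.0360615   0.52860672  0.81931469]
```

View pics/top0.png

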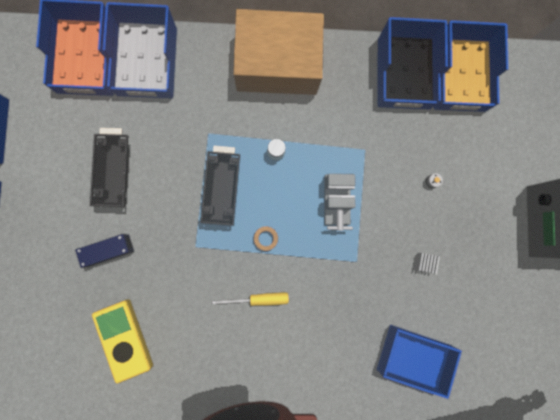

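View pics/scene0.png

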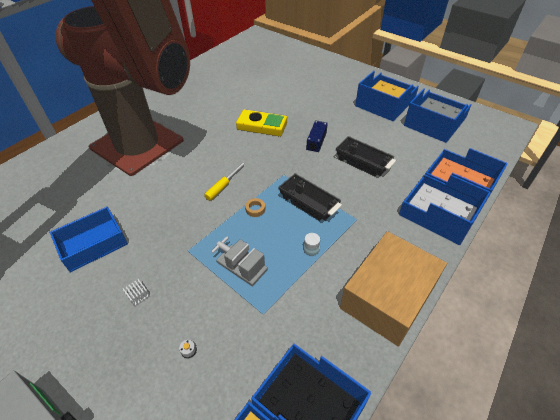

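The top view shows the fixed tray near (220,188) with its tag upward, the loose tray (110,170), housing (104,251), motor (435,181), heat sink (429,264), vice (340,200), jar (277,149) and tape (265,239). The scene view shows the same things from the other side. I'll enlarge crops of both next.

```bash
python3 - <<'E'
import cv2,numpy as np
def crop(f,u0,v0,u1,v1,k):
    c=cv2.resize(f[v0:v1,u0:u1],None,fx=k,fy=k,interpolation=cv2.INTER_CUBIC)
    for u in range((u0+9)//10*10,u1,10):
        cv2.line(c,((u-u0)*k,0),((u-u0)*k,8 if u%50 else 18),(0,255,255),1)
        if u%20==0: cv2.putText(c,str(u),((u-u0)*k,28),0,.35,(0,255,255),1)
    for v in range((v0+9)//10*10,v1,10):
        cv2.line(c,(0,(v-v0)*k),(8,(v-v0)*k),(0,255,255),1)
        if v%20==0: cv2.putText(c,str(v),(10,(v-v0)*k+4),0,.35,(0,255,255),1)
    return c
t=np.load("top0.npz")["frame"];s=np.load("scene0.npz")["frame"]
a=crop(t,70,120,250,275,4)
cv2.imwrite("pics/ta.png",a)
b1=crop(t,405,160,460,285,4);b2=crop(t,310,160,375,285,4);b3=crop(t,245,130,310,255,4)
cv2.imwrite("pics/tb.png",np.hstack([b3,b2,b1]))
c=crop(s,270,110,410,225,5);cv2.imwrite("pics/sa.png",c)
d1=crop(s,115,270,205,365,5);d2=crop(s,205,190,275,285,5)
cv2.imwrite("pics/sb.png",np.hstack([d1,d2]))
E
```

```text
(no output)
```

View pics/ta.png

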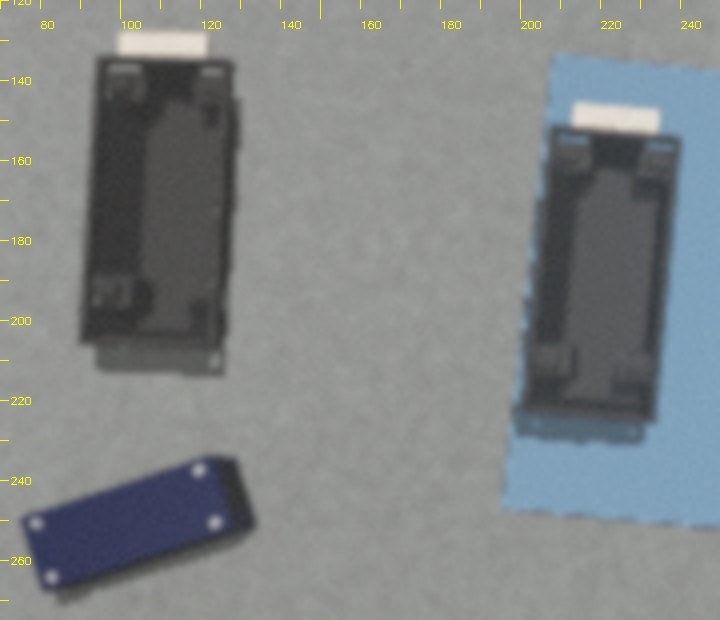

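View pics/tb.png

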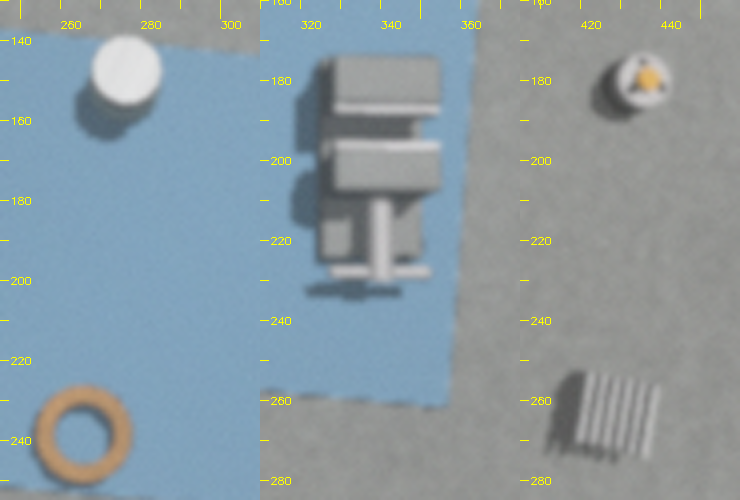

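View pics/sa.png

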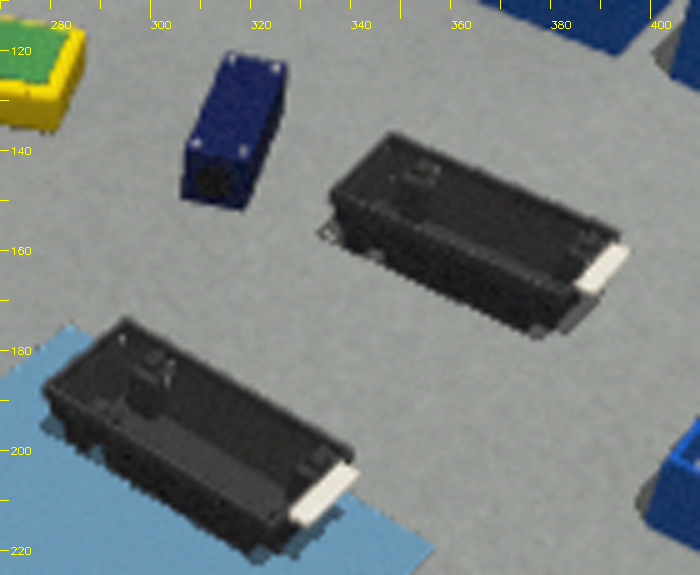

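View pics/sb.png

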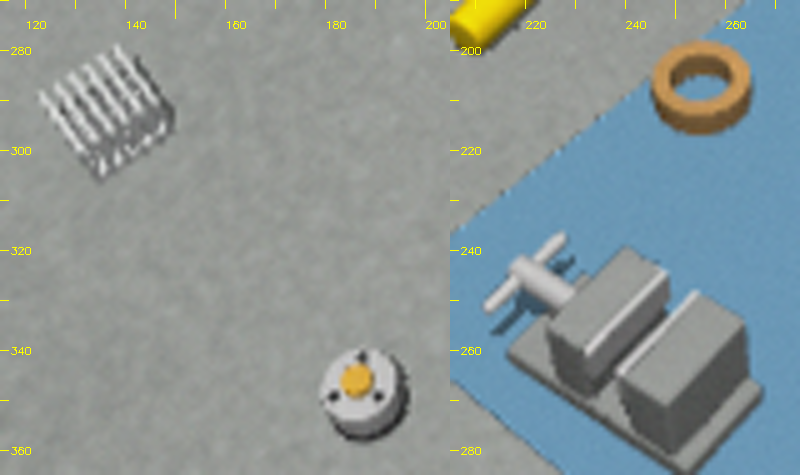

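Crop pixel readings: `ta` and `tb` give the top rims and corners of the trays, housing, heat sink and mat. `sa` and `sb` give the matching corners in the scene camera. I'll fit the poses from both views, with height left free.

```bash
cat > h.py <<'E'
import numpy as np
from scipy.optimize import least_squares
def proj(d,X,fish=False):
    c=np.asarray(X)@d["R"].T+d["t"]
    return np.stack([d["fx"]*c[:,0]/c[:,2]+d["cx"],d["fy"]*c[:,1]/c[:,2]+d["cy"]],1)
def fishproj(d,X):
    c=np.asarray(X)@d["R"].T+d["t"]; r=np.hypot(c[:,0],c[:,1]); th=np.arctan2(r,c[:,2])
    return np.stack([d["fx"]*th*c[:,0]/r+d["cx"],d["fy"]*th*c[:,1]/r+d["cy"]],1)
def pts(p,M):
    c,s=np.cos(p[3]),np.sin(p[3]); M=np.asarray(M)
    return np.stack([p[0]+c*M[:,0]-s*M[:,1],p[1]+s*M[:,0]+c*M[:,1],p[2]+M[:,2]],1)
def fit(obs,p0,zfix=None,yaw=True):
    """obs: list of (cam, projfn, model pts(m), pixels)"""
    def f(q):
        p=np.array(q); 
        if zfix is not None: p[2]=zfix
        if not yaw: p[3]=p0[3]
        return np.concatenate([(fn(d,pts(p,M))-np.asarray(U)).ravel() for d,fn,M,U in obs])
    r=least_squares(f,p0,loss="soft_l1"); p=r.x
    if zfix is not None:p[2]=zfix
    return p,np.sqrt(np.mean(r.fun**2))
E
cat > m0.py <<'E'
from h import *
T=dict(np.load("top0.npz"));S=dict(np.load("scene0.npz"))
def rect(a,b,z): return np.array([[a,b,z],[a,-b,z],[-a,-b,z],[-a,b,z]])/1e3
t=rect(75,34,0);h=rect(50,20,0);k=rect(19,19,0);m=rect(125,175,0);o=np.zeros((1,3))
O={
"tray_top":([0.5,.2,.046,0],[(T,t,[(94.2,134.5),(128.2,135.5),(125.5,207),(90,205.8)]),(S,t[[3,0,2]],[(348.6,136.6),(394,157),(336.6,148.6)])]),
"tray_base":([0.5,.1,.049,0],[(T,t,[(207.5,151.5),(240.2,154),(233.8,225.2),(200.8,223.2)]),(S,t[[3,0,2]],[(295,174),(340.6,201),(278.6,187)])]),
"housing":([0.4,.2,.04,1.87],[(T,h,[(81.2,267.5),(75.5,249.2),(122,234.5),(127.5,253)]),(S,h,[(316.4,120.6),(327.4,123),(319.2,141),(307.6,138)])]),
"heatsink":([0.4,-.2,.028,0],[(T,k,[(422.5,253.2),(440,256.8),(437,274.5),(419.2,270.8)]),(S,k[[2,3]],[(123,288.4),(138.6,279)])]),
"motorboss":([0.5,-.2,.029,0],[(T,o,[(437.2,179.8)]),(S,o,[(186.4,345.8)])]),
}
for n,(p0,ob) in O.items():
    p,e=fit([(d,proj,M,U) for d,M,U in ob],p0); print(n,p.round(4),"rms",e.round(2))
    p,e=fit([(d,proj,M,U) for d,M,U in ob],p0,zfix=p0[2]); print("   zfix",p.round(4),e.round(2))
print("mat",fit([(T,proj,m,[(208.2,133.5),(364,149),(356.8,262),(195.5,247)])],[.5,0,.003,0],zfix=.003))
# note: long side along y
for n,u,z in (("jar",(276.5,147.5),.048),("tape",(265.8,239.2),.021),("vice jaws",(341.9,191),.063)):
    print(n,fit([(T,proj,o,[u])],[.5,0,z,0],zfix=z)[0].round(4))
E
python3 m0.py
```

```text
tray_top [0.5944 0.3381 0.0454 0.0095] rms 0.76
   zfix [0.5944 0.3378 0.046  0.0098] 0.77
tray_base [ 0.5645  0.1102  0.0483 -0.0533] rms 0.44
   zfix [ 0.5645  0.11    0.049  -0.0534] 0.45
housing [0.4298 0.3447 0.0422 1.903 ] rms 1.09
   zfix [0.4296 0.3457 0.04   1.9035] 1.13
heatsink [ 0.4202 -0.3341  0.0308 -0.2035] rms 0.47
   zfix [ 0.4197 -0.3348  0.028  -0.2117] 0.58
motorboss [ 0.601  -0.352   0.0312  0.    ] rms 0.28
   zfix [ 0.6007 -0.3521  0.029   0.    ] 0.42
mat (array([ 0.55521851, -0.01878965,  0.003     , -0.06320761]), np.float64(0.4309313268679574))
jar [ 0.6539 -0.0028  0.048   0.    ]
tape [0.4625 0.0136 0.021  0.    ]
vice jaws [ 0.5646 -0.139   0.063   0.    ]
```

Measured heights agree with the nominal ones to within 2–3 mm, so the poses hold up. Next I'll write a planning helper.

```bash
cat > plan.py <<'E'
import sys,numpy as np
from rig import get_state
from scipy.spatial.transform import Rotation as R
def main(x,y,z,psi):
    s=get_state(); r=R.from_quat(s["ee_rot"])
    g=R.from_matrix(np.array([[np.cos(psi),np.sin(psi),0],[np.sin(psi),-np.cos(psi),0],[0,0,-1]]))
    D=np.array([x,y,z])-s["tool_pos"]
    print("t",round(s["time"],2),"pos",s["tool_pos"].round(4),"psi",np.degrees(np.arctan2(*r.as_matrix()[[1,0],0])).round(2),"open",round(s["opening"]*1e3,1),"F",np.round(s["force"],1),"j",s["joints"].round(2))
    print("turn",np.degrees((r.inv()*g).as_rotvec()).round(2),"dp now-frame",(r.inv().apply(D)*1e3).round(1),"dp turned-frame",(g.inv().apply(D)*1e3).round(1))
a=[float(v) for v in sys.argv[1:]]; main(a[0],a[1],a[2],np.radians(a[3]))
E
python3 plan.py 0.601 -0.352 0.12 87
```

```text
t 0.1 pos [ 0.1922 -0.5941  0.1909] psi 17.92 open 85.4 F [ 0.7  1.3 -0.1] j [-1.38  0.22  1.53  0.    1.39 -0.13]
turn [ -0.08  -0.07 -69.08] dp now-frame [ 463.4 -104.4   71.2] dp turned-frame [263.1 395.6  70.9]
```

```bash
python3 -m jog '{"dp":[[0,0,7],[0,0,7],[0,0,7],[0,0,7],[0,0,7],[0,0,7],[0,0,7],[0,0,7],[0,0,7],[0,0,7]],"turn":[[0,0,-6.9],[0,0,-6.9],[0,0,-6.9],[0,0,-6.9],[0,0,-6.9],[0,0,-6.9],[0,0,-6.9],[0,0,-6.9],[0,0,-6.9],[0,0,-6.9]],"jaw":[85,80,75,70,65,60,60,60,60,60]}' && python3 -m jog '{"dp":[[10,15,0],[22,33,0],[22,33,0],[22,33,0],[22,33,0],[22,33,0],[22,33,0],[22,33,0],[22,33,0],[22,33,0],[22,33,0],[22,33,0],[11,17,0],[0,0,0],[0,0,0]],"turn":[[0,0,0],[0,0,0],[0,0,0],[0,0,0],[0,0,0],[0,0,0],[0,0,0],[0,0,0],[0,0,0],[0,0,0],[0,0,0],[0,0,0],[0,0,0],[0,0,0],[0,0,0]],"jaw":[60,60,60,60,60,60,60,60,60,60,60,60,60,60,60]}'; python3 plan.py 0.601 -0.352 0.12 87
python3 - <<'E'
from rig import eyes
import cv2,numpy as np
from h import *
d=eyes.get_image("wrist");np.savez("w1.npz",**d)
f=d["frame"].copy();print(d["fx"],d["cx"],d["cy"],(-d["R"].T@d["t"]).round(3))
for p in fishproj(d,[[.601,-.352,.029],[.601,-.352,.024]]): cv2.circle(f,tuple(int(v) for v in p.round()),2,(0,0,255),-1)
cv2.imwrite("pics/w1.png",f)
E
```

```text
time: 0.93
tool_pos: [0.1922, -0.5942, 0.121]
ee_rot: [0.724, 0.69, 0.0, -0.0]
force: [-0.8, -0.7, 0.4]
opening: 0.0599
time: 2.18
tool_pos: [0.6013, -0.352, 0.121]
ee_rot: [0.725, 0.689, -0.0, -0.001]
force: [0.2, -0.6, 0.3]
opening: 0.0599
t 2.18 pos [ 0.6013 -0.352   0.121 ] psi 87.07 open 59.9 F [ 0.2 -0.6  0.3] j [-0.64  0.44  1.38 -0.    1.32 -0.59]
turn [-0.08 -0.03  0.07] dp now-frame [ 0.  -0.3  1. ] dp turned-frame [ 0.  -0.3  1. ]
325.19226210127806 284.3947842686101 203.98852257064559 [ 0.607 -0.268  0.303]
```

View pics/w1.png

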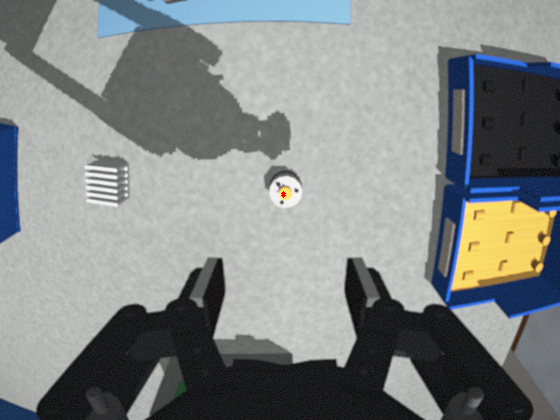

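The wrist view shows the boss at about (286,192) against a prediction of (284,194), an error of about 2 mm. I'll descend and grasp.

```bash
python3 -m jog '{"dp":[[0,0,15],[1,1,30],[0,0,30],[0,0,25],[0,0,13],[0,0,0],[0,0,0],[0,0,0],[0,0,0],[0,0,0],[0,0,0],[0,0,0]],"turn":[[0,0,0],[0,0,0],[0,0,0],[0,0,0],[0,0,0],[0,0,0],[0,0,0],[0,0,0],[0,0,0],[0,0,0],[0,0,0],[0,0,0]],"jaw":[60,60,60,60,60,60,28,28,26,26,26,26]}' 40; python3 plan.py 0.572 0.110 0.12 87
```

```text
time: 3.23
tool_pos: [0.6025, -0.3526, 0.01]
ee_rot: [0.726, 0.688, 0.0, 0.001]
force: [0.1, -0.1, -0.3]
opening: 0.0258
t 3.23 pos [ 0.6025 -0.3526  0.01  ] psi 86.93 open 25.8 F [ 0.1 -0.1 -0.3] j [-0.64  0.56  1.45  0.    1.14 -0.59]
turn [ 0.08  0.05 -0.07] dp now-frame [ 460.2  -55.1 -110.5] dp turned-frame [ 460.4  -54.7 -110. ]
```

```bash
python3 -m jog '{"dp":[[0,0,0],[0,0,0],[0,0,0],[0,0,0]],"turn":[[0,0,0],[0,0,0],[0,0,0],[0,0,0]],"jaw":[20,20,20,20]}' 40; python3 - <<'E'
from rig import eyes
import cv2
d=eyes.get_image("wrist");cv2.imwrite("pics/w2.png",d["frame"])
E
```

```text
time: 3.57
tool_pos: [0.6019, -0.3522, 0.0088]
ee_rot: [0.726, 0.688, -0.0, -0.0]
force: [-0.5, -0.5, 0.6]
opening: 0.0202
```

View pics/w2.png

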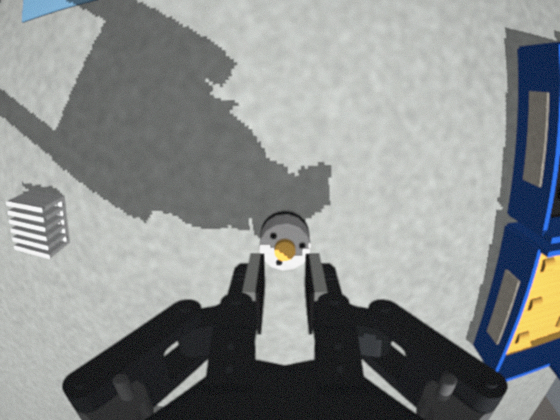

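The motor now sits ahead of the pads, with its boss at (285,247). I need to see where the grasp point falls in this view.

```bash
python3 - <<'E'
from rig import eyes,get_state
from h import *
import cv2
d=eyes.get_image("wrist");s=get_state();p=s["tool_pos"];print(p)
print("tcp,grasp px",fishproj(d,[p,p+[0,0,.0187]]).round(1))
o=np.zeros((1,3))
print("boss from wrist, z=.029",fit([(d,fishproj,o,[(285,247)])],[.6,-.35,.029,0],zfix=.029)[0])
d1=dict(np.load("w1.npz"))
print("boss from w1",fit([(d1,fishproj,o,[(286,192)])],[.6,-.35,.029,0],zfix=.029)[0])
for n in ("top","scene"):
    e=eyes.get_image(n);np.savez(n+"1.npz",**e)
    c=proj(e,[[.602,-.345,.029]])[0].round().astype(int)
    f=e["frame"][c[1]-30:c[1]+30,c[0]-30:c[0]+30]
    cv2.imwrite(f"pics/{n}1.png",cv2.resize(f,None,fx=6,fy=6,interpolation=2)); print(n,c)
import numpy as np
cv2.imwrite("pics/c1.png",np.hstack([cv2.imread("pics/top1.png"),cv2.imread("pics/scene1.png")]))
E
```

```text
[ 0.60188814 -0.3522462   0.00881041]
tcp,grasp px [[282.6 238.6]
 [282.4 252.5]]
boss from wrist, z=.029 [ 0.60354687 -0.34816149  0.029       0.        ]
boss from w1 [ 0.60372192 -0.3496359   0.029       0.        ]
top [433 179]
scene [189 344]
```

View pics/c1.png

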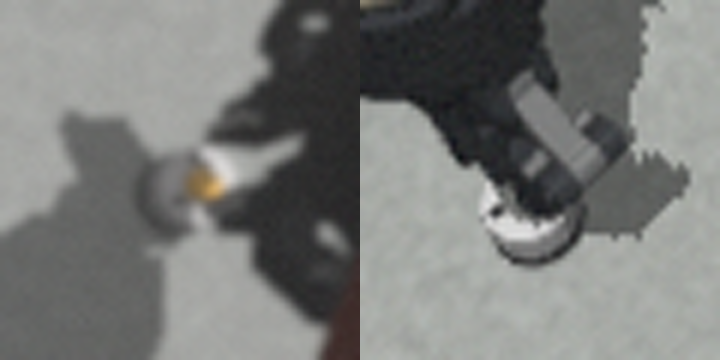

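The top crop has the boss at about (437.5,179.5), so it hasn't moved. The pads closed without touching it, probably above the body. I'll locate the fingertips from the wrist pictures.

```bash
python3 - <<'E'
from h import *
from rig import eyes
w1=dict(np.load("w1.npz")); w2=eyes.get_image("wrist")
for d,p,L,Rr,g in ((w1,[.6013,-.352,.121],(222,258),(347,258),.03),(w2,[.6019,-.3522,.0088],(263,255),(308,255),.01)):
    M=[[-g,0,0],[g,0,0]]
    print(fit([(d,fishproj,M,[L,Rr])],p+[0],yaw=False)[0]-np.array(p+[0]))
E
```

```text
[0.00158117 0.01033336 0.04554755 0.        ]
[0.00248753 0.01640591 0.05355258 0.        ]
```

```bash
python3 - <<'E'
from h import *
import cv2
o=[]
for n in ("top","scene"):
    e=dict(np.load(n+"1.npz"));f=e["frame"]
    P=np.array([.6019,-.3522,.0088])
    q=proj(e,[P+[0,0,k/1e3] for k in (0,20,50,100)]);print(n,q.round(1))
    c=q[1].astype(int);k=7;f=cv2.resize(f[c[1]-28:c[1]+28,c[0]-28:c[0]+28],None,fx=k,fy=k,interpolation=2)
    for a in q: cv2.circle(f,tuple(((a-c+28.5)*k).astype(int)),3,(0,0,255),-1)
    o.append(f)
cv2.imwrite("pics/c2.png",np.hstack(o))
E
```

```text
top [[432.6 180.8]
 [436.5 179.3]
 [442.7 176.9]
 [454.1 172.6]]
scene [[188.4 350.7]
 [186.5 346.6]
 [183.4 340.3]
 [178.  328.8]]
```

View pics/c2.png

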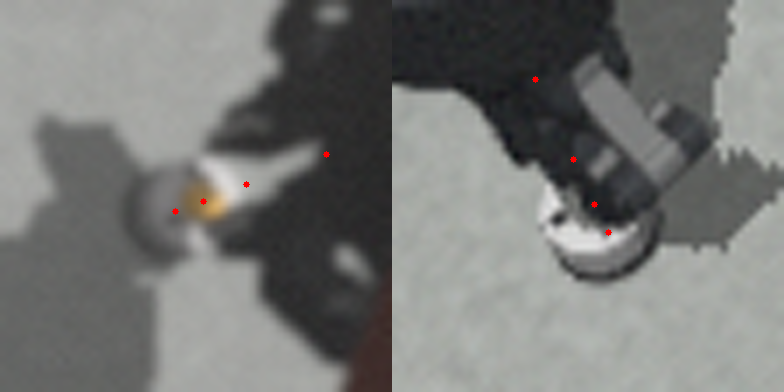

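Both views put the fingertips well above the reported TCP, by roughly 45–50 mm. I'll open, go down in small steps and watch the force.

```bash
python3 -m jog '{"dp":[[0,0,0],[0,0,0],[0,0,0],[0,0,0],[0,0,3],[0,0,3],[0,0,3],[0,0,3],[0,0,3],[0,0,3],[0,0,3],[0,0,3],[0,0,0],[0,0,0]],"turn":[[0,0,0],[0,0,0],[0,0,0],[0,0,0],[0,0,0],[0,0,0],[0,0,0],[0,0,0],[0,0,0],[0,0,0],[0,0,0],[0,0,0],[0,0,0],[0,0,0]],"jaw":[60,60,60,60,60,60,60,60,60,60,60,60,60,60]}' 40; python3 - <<'E'
from rig import eyes
import cv2,numpy as np
o=[]
from h import *
for n in ("wrist","scene"):
    e=eyes.get_image(n);np.savez(n+"2.npz",**e);f=e["frame"]
    if n=="wrist": f=f[180:340,180:390];k=2.5
    else: f=f[310:380,140:215];k=5.7
    o.append(cv2.resize(f,(525 if k<3 else 428,400),interpolation=2))
f=np.hstack(o)[:, :800]
cv2.imwrite("pics/c3.png",f)
E
```

```text
time: 4.98
tool_pos: [0.6017, -0.3522, -0.0155]
ee_rot: [0.726, 0.688, -0.0, -0.0]
force: [0.8, -0.5, 0.5]
opening: 0.0598
```

View pics/c3.png

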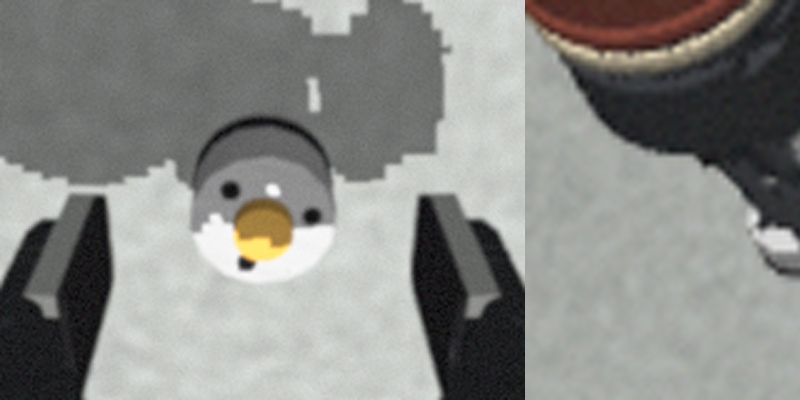

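There's no contact at a reported z of −15 mm, so the reported TCP is about 45 mm beyond the real finger ends. Tip corners are at about (222,258) and (347,258). I'll go down further in small steps and then close.

```bash
python3 -m jog '{"dp":[[1,-1,3],[0,0,3],[0,0,3],[0,0,3],[0,0,2],[0,0,2],[0,0,0],[0,0,0],[0,0,0],[0,0,0],[0,0,0],[0,0,0],[0,0,0],[0,0,0]],"turn":[[0,0,0],[0,0,0],[0,0,0],[0,0,0],[0,0,0],[0,0,0],[0,0,0],[0,0,0],[0,0,0],[0,0,0],[0,0,0],[0,0,0],[0,0,0],[0,0,0]],"jaw":[60,60,60,60,60,60,60,22,22,22,22,22,22,22]}' 40; python3 plan.py 0.572 0.110 0.09 87
```

```text
time: 6.25
tool_pos: [0.6013, -0.3515, -0.0306]
ee_rot: [0.726, 0.688, 0.0, 0.0]
force: [0.6, 0.3, 3.0]
opening: 0.0279
t 6.25 pos [ 0.6013 -0.3515 -0.0306] psi 86.92 open 27.9 F [0.6 0.3 3. ] j [-0.64  0.61  1.46 -0.    1.07 -0.59]
turn [ 0.04  0.03 -0.08] dp now-frame [ 459.2  -54.  -120.9] dp turned-frame [ 459.4  -53.4 -120.6]
```

Gripped: the opening stopped at 27.9 mm. Lifting, then moving across to the fixed tray.

```bash
python3 -m jog '{"dp":[[0,0,-8],[0,0,-20],[0,0,-35],[0,0,-35],[0,0,-22],[15,0,0],[35,0,0],[38,0,0],[38,-5,0],[38,-6,0],[38,-7,0],[38,-7,0],[38,-7,0],[38,-7,0],[38,-7,0],[38,-7,0],[38,0,0],[29,0,0],[0,0,0],[0,0,0]],"turn":[[0,0,0],[0,0,0],[0,0,0],[0,0,0],[0,0,0],[0,0,0],[0,0,0],[0,0,0],[0,0,0],[0,0,0],[0,0,0],[0,0,0],[0,0,0],[0,0,0],[0,0,0],[0,0,0],[0,0,0],[0,0,0],[0,0,0],[0,0,0]],"jaw":[22,22,22,22,22,22,22,22,22,22,22,22,22,22,22,22,22,22,22,22]}'; python3 plan.py 0.572 0.110 -0.0236 87
python3 - <<'E'
from rig import eyes
import cv2,numpy as np
d=eyes.get_image("wrist");np.savez("w3.npz",**d)
cv2.imwrite("pics/w3.png",d["frame"])
E
```

```text
time: 7.92
tool_pos: [0.5714, 0.1118, 0.0881]
ee_rot: [0.725, 0.689, -0.001, -0.001]
force: [0.4, -0.7, -1.1]
opening: 0.0285
t 7.92 pos [0.5714 0.1118 0.0881] psi 87.13 open 28.5 F [ 0.4 -0.7 -1.1] j [ 0.06  0.22  1.73 -0.    1.19  0.11]
turn [-0.1   0.02  0.13] dp now-frame [ -1.7   0.9 111.7] dp turned-frame [ -1.8   0.7 111.7]
```

View pics/w3.png

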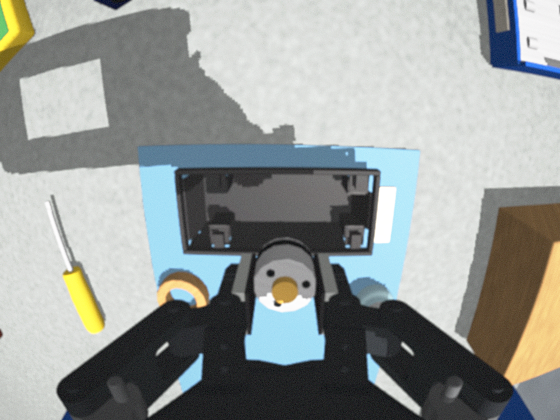

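The wrist view shows the motor held, with its boss at (285,290). The tray rim corners are at (176,169), (380,169), (374,254) and (186,254). I'll check these against the top-camera pose.

```bash
python3 - <<'E'
from h import *
d=dict(np.load("w3.npz"))
M=np.array([[-75,34,0],[75,34,0],[75,-34,0],[-75,-34,0]])/1e3
for z in (None,.049): print(fit([(d,fishproj,M,[(176,169),(380,169),(374,254),(186,254)])],[.56,.11,.049,-.05],zfix=z))
o=np.zeros((1,3)); z=.0881+.0306+.029
print("boss",fit([(d,fishproj,o,[(285,290)])],[.57,.11,z,0],zfix=z)[0])
E
```

```text
(array([ 0.56807124,  0.11238272,  0.04549168, -0.04650505]), np.float64(0.7981711873461351))
(array([ 0.56837852,  0.11358334,  0.049     , -0.04964196]), np.float64(1.4527173267793103))
boss [0.57298856 0.11373358 0.1477     0.        ]
```

```bash
python3 -m jog '{"dp":[[-1,2,15],[0,0,30],[0,0,30],[0,0,18],[0,0,8],[0,0,4],[0,0,3],[0,0,2],[0,0,1],[0,0,0],[0,0,0]],"turn":[[0,0,0],[0,0,0],[0,0,0],[0,0,0],[0,0,0],[0,0,0],[0,0,0],[0,0,0],[0,0,0],[0,0,0],[0,0,0]],"jaw":[22,22,22,22,22,22,22,22,22,22,22]}'; python3 plan.py 0.572 0.110 -0.0236 87
```

```text
time: 8.88
tool_pos: [0.5755, 0.1089, -0.0211]
ee_rot: [0.726, 0.688, 0.001, 0.001]
force: [-0.3, -0.7, -1.2]
opening: 0.0282
t 8.88 pos [ 0.5755  0.1089 -0.0211] psi 86.93 open 28.2 F [-0.3 -0.7 -1.2] j [ 0.05  0.37  1.78 -0.    0.99  0.11]
turn [ 0.1  -0.01 -0.07] dp now-frame [ 0.9 -3.5  2.5] dp turned-frame [ 0.9 -3.5  2.5]
```

Still hanging freely. I'll lower 1 mm at a time, then open and rise.

```bash
python3 -m jog '{"dp":[[0,0,1],[0,0,1],[0,0,0],[0,0,0]],"turn":[[0,0,0],[0,0,0],[0,0,0],[0,0,0]],"jaw":[22,22,22,22]}'; python3 -m jog '{"dp":[[0,0,0.5],[0,0,0.5],[0,0,0],[0,0,0]],"turn":[[0,0,0],[0,0,0],[0,0,0],[0,0,0]],"jaw":[22,22,22,22]}'
```

```text
time: 9.22
tool_pos: [0.5751, 0.1089, -0.0236]
ee_rot: [0.726, 0.688, 0.0, 0.0]
force: [-1.0, 0.1, 2.4]
opening: 0.0284
time: 9.55
tool_pos: [0.5751, 0.1089, -0.0237]
ee_rot: [0.726, 0.688, 0.0, 0.0]
force: [-2.8, -0.3, 8.9]
opening: 0.0279
```

Contact came at z = −23.6 mm, exactly as predicted. Releasing, rising, and starting to turn for the loose tray.

```bash
python3 -m jog '{"dp":[[0,0,0],[0,0,0],[0,0,0],[0,0,-10],[0,0,-30],[0,0,-35],[0,0,-35],[0,0,0],[0,0,0],[0,0,0],[0,0,0],[0,0,0],[0,0,0],[0,0,0],[0,0,0],[0,0,0],[0,0,0],[0,0,0],[0,0,0],[0,0,0]],"turn":[[0,0,0],[0,0,0],[0,0,0],[0,0,0],[0,0,0],[0,0,0],[0,0,0],[0,0,-7],[0,0,-7],[0,0,-7],[0,0,-7],[0,0,-7],[0,0,-7],[0,0,-7],[0,0,-7],[0,0,-7],[0,0,-7],[0,0,-7],[0,0,-7],[0,0,-7]],"jaw":[45,45,45,45,45,45,45,60,70,80,85,85,85,85,85,85,85,85,85,85]}'; python3 plan.py 0.5944 0.338 0.09 180.5
```

```text
time: 11.22
tool_pos: [0.5746, 0.1088, 0.0854]
ee_rot: [0.015, 1.0, 0.0, 0.0]
force: [1.0, 0.6, 0.3]
opening: 0.0848
t 11.22 pos [0.5746 0.1088 0.0854] psi 178.26 open 84.8 F [1.  0.6 0.3] j [ 0.05  0.22  1.73  0.    1.19 -1.49]
turn [ 0.    0.01 -2.24] dp now-frame [-12.8 229.7  -4.6] dp turned-frame [-21.8 229.   -4.6]
```

```bash
python3 -m jog '{"dp":[[-6,10,0],[-8,25,0],[-8,36,0],[0,38,0],[0,38,0],[0,38,0],[0,30,0],[0,14,0],[0,0,0],[0,0,0]],"turn":[[0,0,-2.2],[0,0,0],[0,0,0],[0,0,0],[0,0,0],[0,0,0],[0,0,0],[0,0,0],[0,0,0],[0,0,0]],"jaw":[85,85,85,85,85,85,85,85,85,85]}'; python3 plan.py 0.5944 0.338 -0.0275 180.5
python3 - <<'E'
from rig import eyes
import cv2,numpy as np
d=eyes.get_image("wrist");np.savez("w4.npz",**d)
cv2.imwrite("pics/w4.png",d["frame"])
E
```

```text
time: 12.05
tool_pos: [0.5963, 0.3382, 0.0847]
ee_rot: [-0.001, 1.0, -0.0, -0.0]
force: [0.0, -1.8, -0.8]
opening: 0.0847
t 12.05 pos [0.5963 0.3382 0.0847] psi -179.84 open 84.7 F [ 0.  -1.8 -0.8] j [ 0.4   0.45  1.45 -0.    1.25 -1.17]
turn [-0.04 -0.01 -0.34] dp now-frame [ 1.900e+00 -1.000e-01  1.122e+02] dp turned-frame [  1.9  -0.2 112.2]
```

View pics/w4.png

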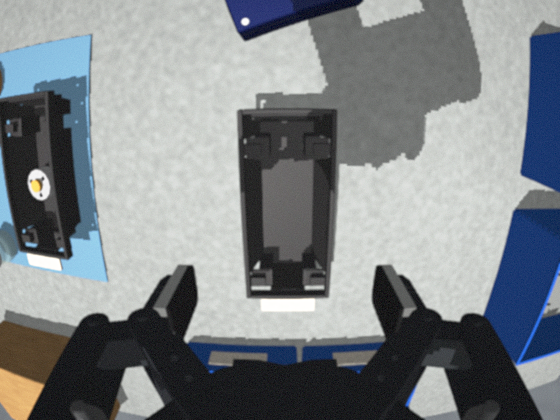

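The wrist view shows the motor standing in the fixed tray at about (38,185). The loose tray's rim corners are at (238,110), (338,110), (329,297) and (247,297).

```bash
python3 - <<'E'
from h import *
d=dict(np.load("w4.npz"))
M=np.array([[-75,-34,0],[-75,34,0],[75,34,0],[75,-34,0]])/1e3
for z in (None,.046): print(fit([(d,fishproj,M,[(238,110),(338,110),(328.5,297),(247,297)])],[.59,.338,.046,0],zfix=z))
E
```

```text
(array([0.597706  , 0.34209617, 0.04294156, 0.00377636]), np.float64(0.1749218023939354))
(array([0.59718794, 0.34206748, 0.046     , 0.00403054]), np.float64(0.9554143776561564))
```

```bash
python3 -m jog '{"dp":[[0.5,2,15],[0,0,30],[0,0,30],[0,0,20],[0,0,10],[0,0,7],[0,0,0],[0,0,0],[0,0,0],[0,0,0],[0,0,0],[0,0,0]],"turn":[[0,0,0],[0,0,0],[0,0,0],[0,0,0],[0,0,0],[0,0,0],[0,0,0],[0,0,0],[0,0,0],[0,0,0],[0,0,0],[0,0,0]],"jaw":[85,85,85,85,85,85,85,62,62,62,62,62]}' 50; python3 plan.py 0.5944 0.338 -0.0275 180.5
```

```text
time: 13.1
tool_pos: [0.5975, 0.3402, -0.0251]
ee_rot: [-0.001, 1.0, 0.001, 0.002]
force: [-0.4, 0.5, 6.2]
opening: 0.0673
t 13.1 pos [ 0.5975  0.3402 -0.0251] psi -179.88 open 67.3 F [-0.4  0.5  6.2] j [ 0.4   0.58  1.49 -0.    1.07 -1.17]
turn [ 0.07  0.18 -0.38] dp now-frame [ 3.1 -2.2  2.4] dp turned-frame [ 3.1 -2.2  2.4]
```

```bash
python3 -m jog '{"dp":[[0,0,-3],[0,0,-8],[0,0,-15],[0,0,-25],[0,0,-30],[0,0,-30],[0,0,-9],[0,0,0],[0,0,0]],"turn":[[0,0,0],[0,0,0],[0,0,0],[0,0,0],[0,0,0],[0,0,0],[0,0,0],[0,0,0],[0,0,0]],"jaw":[62,62,62,62,62,62,62,62,62]}'; python3 plan.py 0.566 0.1105 0.095 -3; python3 - <<'E'
from rig import eyes
import cv2,numpy as np
d=eyes.get_image("wrist");np.savez("w5.npz",**d)
cv2.imwrite("pics/w5.png",d["frame"])
E
```

```text
time: 13.85
tool_pos: [0.5961, 0.3397, 0.0934]
ee_rot: [-0.001, 1.0, 0.0, 0.0]
force: [-1.1, -1.2, -2.1]
opening: 0.0672
t 13.85 pos [0.5961 0.3397 0.0934] psi -179.88 open 67.2 F [-1.1 -1.2 -2.1] j [ 0.4   0.44  1.44  0.    1.26 -1.17]
turn [-8.0000e-02  4.0000e-02 -1.7688e+02] dp now-frame [  30.6 -229.1   -1.8] dp turned-frame [-18.1 230.5  -1.6]
```

```bash
python3 -m jog '{"dp":[[0,0,0],[0,0,0],[0,0,0],[0,0,0],[0,0,0],[0,0,0],[0,0,0],[0,0,0],[0,0,0],[0,0,0],[0,0,0],[0,0,0],[0,0,0],[0,0,0],[0,0,0],[0,0,0],[0,0,0],[0,0,0],[0,0,0],[0,0,0]],"turn":[[0,0,4],[0,0,7],[0,0,7],[0,0,7],[0,0,7],[0,0,7],[0,0,7],[0,0,7],[0,0,7],[0,0,7],[0,0,7],[0,0,7],[0,0,7],[0,0,7],[0,0,7],[0,0,7],[0,0,7],[0,0,7],[0,0,7],[0,0,7]],"jaw":[62,62,62,62,62,62,62,62,62,62,62,62,62,62,62,62,62,62,62,62]}';python3 -m jog '{"dp":[[0,0,0],[0,0,0],[0,0,0],[0,0,0],[0,0,0],[0,0,0],[0,0,0],[0,0,0],[0,0,0],[0,0,0]],"turn":[[0,0,7],[0,0,7],[0,0,7],[0,0,7],[0,0,7],[0,0,7],[0,0,4],[0,0,0],[0,0,0],[0,0,0]],"jaw":[62,62,62,62,62,62,62,62,62,62]}'; python3 plan.py 0.566 0.1105 0.095 -3
```

```text
time: 15.57
tool_pos: [0.594, 0.3388, 0.0894]
ee_rot: [0.931, 0.365, -0.003, 0.0]
force: [-0.6, -0.7, -0.4]
opening: 0.0669
time: 16.4
tool_pos: [0.5951, 0.3392, 0.0912]
ee_rot: [1.0, -0.024, -0.001, 0.001]
force: [-0.8, 0.1, -0.8]
opening: 0.0672
t 16.4 pos [0.5951 0.3392 0.0912] psi -2.75 open 67.2 F [-0.8  0.1 -0.8] j [0.4  0.44 1.44 0.   1.26 2.02]
turn [0.07 0.14 0.25] dp now-frame [-18.1 229.9  -3.5] dp turned-frame [-17.1 229.9  -3.8]
```

```bash
python3 -m jog '{"dp":[[-2,12,0],[-3,25,0],[-3,35,0],[-3,37,0],[-3,37,0],[-3,35,0],[0,28,0],[0,14,0],[0,7,0],[0,0,0],[0,0,0],[0,0,0],[0,0,0]],"turn":[[0,0,0.2],[0,0,0],[0,0,0],[0,0,0],[0,0,0],[0,0,0],[0,0,0],[0,0,0],[0,0,0],[0,0,0],[0,0,0],[0,0,0],[0,0,0]],"jaw":[62,62,62,62,62,62,62,62,62,62,62,62,62]}'; python3 plan.py 0.566 0.1105 0.018 -3;  python3 - <<'E'
from rig import eyes
import cv2,numpy as np
o=[]
for n,(a,b,c,d) in (("wrist",(150,150,410,420)),("top",(180,120,260,250))):
    e=eyes.get_image(n);np.savez(n+"6.npz",**e);f=e["frame"][b:d,a:c]
    o.append(cv2.resize(f,None,fx=540/f.shape[0],fy=540/f.shape[0],interpolation=2))
f=np.hstack(o);print(f.shape,[x.shape for x in o]);cv2.imwrite("pics/c6.png",f[:,:800] if f.shape[1]>800 else f)
E
```

```text
time: 17.48
tool_pos: [0.5668, 0.1123, 0.0929]
ee_rot: [1.0, -0.026, 0.0, -0.0]
force: [0.3, -0.1, -1.5]
opening: 0.0669
t 17.48 pos [0.5668 0.1123 0.0929] psi -2.98 open 66.9 F [ 0.3 -0.1 -1.5] j [0.06 0.2  1.74 0.   1.2  1.68]
turn [-0.02  0.    0.02] dp now-frame [-0.7  1.8 74.8] dp turned-frame [-0.7  1.8 74.9]
(540, 852, 3) [(540, 520, 3), (540, 332, 3)]
```

View pics/c6.png

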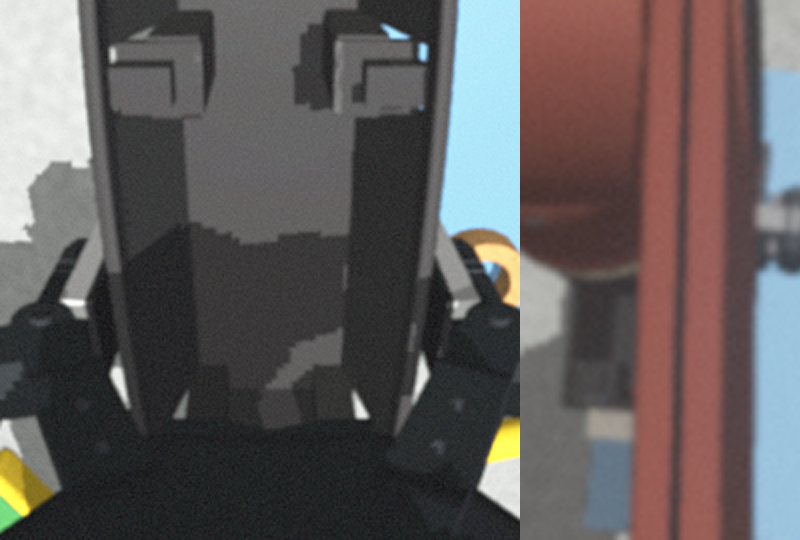

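The loose tray is held level with its tag end now towards the robot. I'll find its far rim in the saved frame to check its offset along x.

```bash
python3 - <<'E'
from h import *
d=dict(np.load("wrist6.npz"));g=d["frame"].astype(int)
for c in (270,290): print([(r,*g[r,c]) for r in range(0,150,3)][::1] if c==290 else "")
for dx in (-.003,0,.003):
  p=[.5668+dx,.1123,.164,-.052]; print(dx,fishproj(d,pts(p,np.array([[75,34,0],[75,-34,0],[-75,34,0],[75,0,0]])/1e3)).round(1).tolist())
E
```

```text
[(0, np.int64(229), np.int64(231), np.int64(227)), (3, np.int64(229), np.int64(231), np.int64(229)), (6, np.int64(228), np.int64(230), np.int64(228)), (9, np.int64(222), np.int64(225), np.int64(223)), (12, np.int64(218), np.int64(222), np.int64(220)), (15, np.int64(222), np.int64(224), np.int64(221)), (18, np.int64(228), np.int64(229), np.int64(228)), (21, np.int64(223), np.int64(226), np.int64(223)), (24, np.int64(220), np.int64(223), np.int64(220)), (27, np.int64(225), np.int64(228), np.int64(225)), (30, np.int64(231), np.int64(232), np.int64(230)), (33, np.int64(232), np.int64(234), np.int64(232)), (36, np.int64(235), np.int64(237), np.int64(236)), (39, np.int64(232), np.int64(235), np.int64(233)), (42, np.int64(234), np.int64(236), np.int64(233)), (45, np.int64(229), np.int64(231), np.int64(229)), (48, np.int64(228), np.int64(231), np.int64(227)), (51, np.int64(251), np.int64(236), np.int64(199)), (54, np.int64(253), np.int64(241), np.int64(195)), (57, np.int64(252), np.int64(241), np.int64(194)), (60, np.int64(252), np.int64(240), np.int64(193)), (63, np.int64(252), np.int64(239
[... 948 characters left out ...]
nt64(121), np.int64(118), np.int64(119)), (123, np.int64(99), np.int64(100), np.int64(102)), (126, np.int64(77), np.int64(73), np.int64(74)), (129, np.int64(69), np.int64(69), np.int64(67)), (132, np.int64(39), np.int64(38), np.int64(40)), (135, np.int64(51), np.int64(48), np.int64(46)), (138, np.int64(59), np.int64(56), np.int64(63)), (141, np.int64(79), np.int64(77), np.int64(78)), (144, np.int64(108), np.int64(110), np.int64(110)), (147, np.int64(110), np.int64(111), np.int64(113))]
-0.003 [[190.8, 134.8], [385.1, 134.9], [227.1, 411.2], [288.2, 132.7]]
0 [[190.0, 126.3], [385.1, 126.5], [226.2, 408.4], [287.8, 124.0]]
0.003 [[189.2, 117.8], [385.1, 118.0], [225.3, 405.4], [287.3, 115.3]]
```

The rim edge is at row 118, which corresponds to about 0 mm offset after the camera bias. Lowering onto the lugs.

```bash
python3 -m jog '{"dp":[[-0.7,1.8,12],[0,0,22],[0,0,18],[0,0,9],[0,0,5],[0,0,3],[0,0,2],[0,0,0],[0,0,0]],"turn":[[0,0,0],[0,0,0],[0,0,0],[0,0,0],[0,0,0],[0,0,0],[0,0,0],[0,0,0],[0,0,0]],"jaw":[62,62,62,62,62,62,62,62,62]}';python3 -m jog '{"dp":[[0,0,1],[0,0,1],[0,0,1],[0,0,0],[0,0,0]],"turn":[[0,0,0],[0,0,0],[0,0,0],[0,0,0],[0,0,0]],"jaw":[62,62,62,62,62]}'; python3 plan.py 0.566 0.1105 0.018 -3
```

```text
time: 18.33
tool_pos: [0.5667, 0.1092, 0.0228]
ee_rot: [1.0, -0.027, 0.001, -0.0]
force: [0.8, 0.1, -1.6]
opening: 0.067
time: 18.75
tool_pos: [0.5659, 0.1091, 0.0189]
ee_rot: [1.0, -0.027, -0.0, -0.0]
force: [-0.1, -0.3, -1.3]
opening: 0.0669
t 18.75 pos [0.5659 0.1091 0.0189] psi -3.08 open 66.9 F [-0.1 -0.3 -1.3] j [0.05 0.29 1.79 0.   1.06 1.68]
turn [-0.    0.   -0.08] dp now-frame [ 0.  -1.4  0.9] dp turned-frame [ 0.  -1.4  0.9]
```

```bash
python3 -m jog '{"dp":[[0,-1,0],[0,0,1],[0,0,0],[0,0,0]],"turn":[[0,0,0],[0,0,0],[0,0,0],[0,0,0]],"jaw":[62,62,62,62]}';python3 -m jog '{"dp":[[0,0,1],[0,0,0],[0,0,0]],"turn":[[0,0,0],[0,0,0],[0,0,0]],"jaw":[62,62,62]}';python3 -m jog '{"dp":[[0,0,1],[0,0,0],[0,0,0]],"turn":[[0,0,0],[0,0,0],[0,0,0]],"jaw":[62,62,62]}'
```

```text
time: 19.08
tool_pos: [0.5661, 0.1102, 0.018]
ee_rot: [1.0, -0.027, 0.0, -0.0]
force: [0.4, -0.4, -0.4]
opening: 0.067
time: 19.33
tool_pos: [0.5662, 0.1102, 0.0179]
ee_rot: [1.0, -0.027, 0.0, -0.0]
force: [-2.0, -0.3, 5.6]
opening: 0.067
time: 19.58
tool_pos: [0.5663, 0.1102, 0.0178]
ee_rot: [1.0, -0.027, 0.0, 0.0]
force: [-6.6, -0.1, 13.0]
opening: 0.0668
```

Contact at z = 18 mm as predicted for the 40 mm stack height. Releasing, rising, and turning for the housing.

```bash
python3 -m jog '{"dp":[[0,0,-1],[0,0,0],[0,0,0],[0,0,0],[0,0,-5],[0,0,-20],[0,0,-30],[0,0,-25],[0,0,0],[0,0,0],[0,0,0],[0,0,0],[0,0,0],[0,0,0],[0,0,0],[0,0,0]],"turn":[[0,0,0],[0,0,0],[0,0,0],[0,0,0],[0,0,0],[0,0,0],[0,0,0],[0,0,0],[0,0,-7],[0,0,-7],[0,0,-7],[0,0,-7],[0,0,-7],[0,0,-7],[0,0,-7],[0,0,-7]],"jaw":[62,85,85,85,85,85,85,85,85,85,85,85,80,75,70,70]}'; python3 -m jog '{"dp":[[0,0,0],[0,0,0],[0,0,0],[0,0,0],[0,0,0],[0,0,0],[0,0,0],[0,0,0],[0,0,0],[0,0,0]],"turn":[[0,0,-7],[0,0,-7],[0,0,-7],[0,0,-7],[0,0,-7],[0,0,-7],[0,0,-7],[0,0,-7],[0,0,0],[0,0,0]],"jaw":[70,70,70,70,70,70,70,70,70,70]}'; python3 plan.py 0.4298 0.345 0.09 109
```

```text
time: 20.92
tool_pos: [0.566, 0.1101, 0.0971]
ee_rot: [0.894, 0.448, 0.0, -0.0]
force: [-0.4, -0.0, 0.4]
opening: 0.0701
time: 21.75
tool_pos: [0.5661, 0.1101, 0.097]
ee_rot: [0.583, 0.813, 0.0, 0.0]
force: [-0.6, -0.1, 0.3]
opening: 0.0702
t 21.75 pos [0.5661 0.1101 0.097 ] psi 108.71 open 70.2 F [-0.6 -0.1  0.3] j [ 0.06  0.19  1.74  0.    1.2  -0.27]
turn [ 0.01  0.   -0.29] dp now-frame [266.2 -53.7   7. ] dp turned-frame [266.5 -52.4   7. ]
```

```bash
python3 -m jog '{"dp":[[12,-3,0],[25,-6,0],[36,-7,0],[37,-7,0],[37,-7,0],[37,-7,0],[37,-7,0],[27,-5,0],[13,-3,0],[5,0,0],[0,0,0],[0,0,0]],"turn":[[0,0,-0.3],[0,0,0],[0,0,0],[0,0,0],[0,0,0],[0,0,0],[0,0,0],[0,0,0],[0,0,0],[0,0,0],[0,0,0],[0,0,0]],"jaw":[70,70,70,70,70,70,70,70,70,70,70,70]}'; python3 plan.py 0.431 0.346 -0.033 109; python3 - <<'E'
from rig import eyes
from h import *
import cv2
d=eyes.get_image("wrist");np.savez("w7.npz",**d);f=d["frame"]
h=rect=np.array([[50,20,0],[50,-20,0],[-50,-20,0],[-50,20,0]])/1e3
P=fishproj(d,pts([.431,.346,.04,1.903],h));print("pred",P.round(0).tolist())
for p in P: cv2.circle(f,tuple(int(v) for v in p),2,(0,0,255),-1)
cv2.imwrite("pics/w7.png",f)
E
```

```text
time: 22.75
tool_pos: [0.4298, 0.3436, 0.0969]
ee_rot: [0.579, 0.815, -0.0, 0.0]
force: [0.1, -0.7, -0.6]
opening: 0.0697
t 22.75 pos [0.4298 0.3436 0.0969] psi 109.18 open 69.7 F [ 0.1 -0.7 -0.6] j [ 0.53  0.13  1.81 -0.    1.2   0.2 ]
turn [0.   0.03 0.18] dp now-frame [  2.    1.9 129.9] dp turned-frame [  1.9   1.9 129.9]
pred [[258.0, 141.0], [312.0, 141.0], [309.0, 262.0], [261.0, 261.0]]
```

View pics/w7.png

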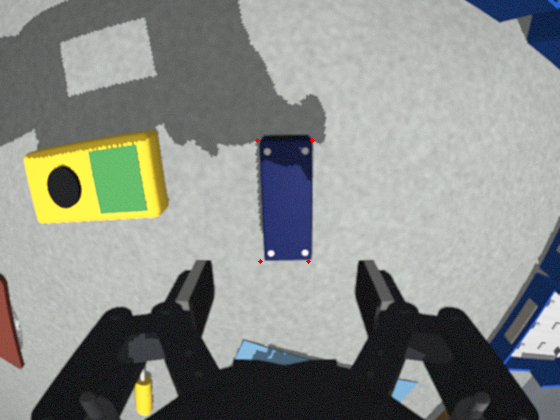

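The housing's top-face corners are at about (261,137), (311,137), (311,260) and (265,261), within 2–3 px of the prediction. Descending to grasp it.

```bash
python3 -m jog '{"dp":[[2,3,15],[0,0,35],[0,0,35],[0,0,25],[0,0,12],[0,0,6],[0,0,2],[0,0,0],[0,0,0],[0,0,0],[0,0,0],[0,0,0],[0,0,0],[0,0,0]],"turn":[[0,0,0],[0,0,0],[0,0,0],[0,0,0],[0,0,0],[0,0,0],[0,0,0],[0,0,0],[0,0,0],[0,0,0],[0,0,0],[0,0,0],[0,0,0],[0,0,0]],"jaw":[70,70,70,70,70,70,70,70,34,34,34,34,34,34]}' 50; python3 plan.py 0.431 0.346 -0.033 109
```

```text
time: 23.97
tool_pos: [0.4328, 0.3479, -0.0313]
ee_rot: [0.579, 0.815, 0.001, 0.001]
force: [0.1, -0.5, 6.7]
opening: 0.0394
t 23.97 pos [ 0.4328  0.3479 -0.0313] psi 109.24 open 39.4 F [ 0.1 -0.5  6.7] j [ 0.54  0.33  1.86 -0.    0.95  0.2 ]
turn [ 0.15 -0.03  0.24] dp now-frame [-1.2 -2.3  1.7] dp turned-frame [-1.2 -2.3  1.7]
```

```bash
python3 -m jog '{"dp":[[0,0,-4],[0,0,-12],[0,0,-25],[0,0,-35],[0,0,-35],[0,0,-24],[0,0,0],[0,0,0],[0,0,0],[0,0,0],[0,0,0],[0,0,0],[0,0,0],[0,0,0],[0,0,0],[0,0,0],[0,0,0],[0,0,0]],"turn":[[0,0,0],[0,0,0],[0,0,0],[0,0,0],[0,0,0],[0,0,0],[0,0,-6],[0,0,-7],[0,0,-7],[0,0,-7],[0,0,-7],[0,0,-7],[0,0,-7],[0,0,-7],[0,0,-7],[0,0,-6],[0,0,0],[0,0,0]],"jaw":[34,34,34,34,34,34,34,34,34,34,34,34,34,34,34,34,34,34]}'; python3 plan.py 0.558 -0.017 0.1 177
```

```text
time: 25.47
tool_pos: [0.4314, 0.347, 0.1024]
ee_rot: [0.026, 1.0, 0.0, 0.0]
force: [1.4, -0.5, -2.8]
opening: 0.0393
t 25.47 pos [0.4314 0.347  0.1024] psi 177.04 open 39.3 F [ 1.4 -0.5 -2.8] j [ 0.53  0.13  1.8   0.    1.21 -0.98]
turn [0.   0.01 0.04] dp now-frame [-145.2 -357.     2.4] dp turned-frame [-145.5 -356.9    2.4]
```

```bash
python3 -m jog '{"dp":[[-5,-12,0],[-10,-25,0],[-14,-35,0],[-14,-35,0],[-14,-35,0],[-14,-35,0],[-14,-35,0],[-14,-35,0],[-14,-35,0],[-14,-35,0],[-12,-27,0],[-6,-13,0],[0,0,0],[0,0,0],[0,0,0]],"turn":[[0,0,0],[0,0,0],[0,0,0],[0,0,0],[0,0,0],[0,0,0],[0,0,0],[0,0,0],[0,0,0],[0,0,0],[0,0,0],[0,0,0],[0,0,0],[0,0,0],[0,0,0]],"jaw":[34,34,34,34,34,34,34,34,34,34,34,34,34,34,34]}'; python3 plan.py 0.558 -0.017 -0.0283 177
```

```text
time: 26.72
tool_pos: [0.5584, -0.0157, 0.1016]
ee_rot: [0.025, 1.0, 0.0, -0.001]
force: [0.2, -0.5, -2.6]
opening: 0.0394
t 26.72 pos [ 0.5584 -0.0157  0.1016] psi 177.19 open 39.4 F [ 0.2 -0.5 -2.6] j [-0.17  0.15  1.79  0.    1.21 -1.69]
turn [ 0.04 -0.06  0.19] dp now-frame [  0.2  -1.4 129.9] dp turned-frame [  0.3  -1.3 129.9]
```

```bash
python3 -m jog '{"dp":[[0,-1,15],[0,0,32],[0,0,35],[0,0,25],[0,0,11],[0,0,5],[0,0,3],[0,0,0],[0,0,0]],"turn":[[0,0,0.2],[0,0,0],[0,0,0],[0,0,0],[0,0,0],[0,0,0],[0,0,0],[0,0,0],[0,0,0]],"jaw":[34,34,34,34,34,34,34,34,34]}'; python3 -m jog '{"dp":[[0,0,1],[0,0,1],[0,0,1],[0,0,0],[0,0,0]],"turn":[[0,0,0],[0,0,0],[0,0,0],[0,0,0],[0,0,0]],"jaw":[34,34,34,34,34]}'
```

```text
time: 27.47
tool_pos: [0.5607, -0.0175, -0.0223]
ee_rot: [0.026, 1.0, -0.0, 0.002]
force: [0.2, 0.3, -2.2]
opening: 0.0396
time: 27.88
tool_pos: [0.5591, -0.0176, -0.027]
ee_rot: [0.026, 1.0, 0.0, 0.0]
force: [-0.3, 0.4, -2.3]
opening: 0.0393
```

```bash
python3 -m jog '{"dp":[[0,0,1],[0,0,0.5],[0,0,0],[0,0,0]],"turn":[[0,0,0],[0,0,0],[0,0,0],[0,0,0]],"jaw":[34,34,34,34]}';python3 -m jog '{"dp":[[0,0,0.5],[0,0,0.5],[0,0,0],[0,0,0]],"turn":[[0,0,0],[0,0,0],[0,0,0],[0,0,0]],"jaw":[34,34,34,34]}'
```

```text
time: 28.22
tool_pos: [0.5592, -0.0176, -0.0283]
ee_rot: [0.026, 1.0, -0.0, 0.0]
force: [-1.7, 0.5, 1.8]
opening: 0.0395
time: 28.55
tool_pos: [0.5592, -0.0176, -0.0283]
ee_rot: [0.026, 1.0, -0.0, -0.0]
force: [-6.2, 0.2, 10.6]
opening: 0.0392
```

The housing is on the mat. Release, rise, and head for the heat sink (yaw ≈ −12°, so tool yaw 168°).

```bash
python3 -m jog '{"dp":[[0,0,-1],[0,0,0],[0,0,0],[0,0,0],[0,0,-6],[0,0,-25],[0,0,-35],[0,0,-35],[0,0,-25],[0,0,0],[0,0,0],[0,0,0]],"turn":[[0,0,0],[0,0,0],[0,0,0],[0,0,0],[0,0,0],[0,0,0],[0,0,0],[0,0,0],[0,0,0],[0,0,4.5],[0,0,4.5],[0,0,0]],"jaw":[34,65,65,65,65,65,65,65,65,65,65,65]}'; python3 plan.py 0.4207 -0.333 0.09 168
```

```text
time: 29.55
tool_pos: [0.5597, -0.0177, 0.0987]
ee_rot: [0.106, 0.994, -0.0, 0.001]
force: [0.5, 0.3, -0.5]
opening: 0.0647
t 29.55 pos [ 0.5597 -0.0177  0.0987] psi 167.87 open 64.7 F [ 0.5  0.3 -0.5] j [-0.17  0.15  1.79 -0.    1.2  -1.53]
turn [ 0.    0.12 -0.13] dp now-frame [  69.7 -337.5    8.6] dp turned-frame [  70.4 -337.4    8.7]
```

```bash
python3 -m jog '{"dp":[[2,-12,0],[5,-25,0],[7,-36,0],[7,-36,0],[7,-36,0],[7,-36,0],[7,-36,0],[7,-36,0],[7,-36,0],[7,-28,0],[4,-14,0],[3,-6,0],[0,0,0],[0,0,0]],"turn":[[0,0,0],[0,0,0],[0,0,0],[0,0,0],[0,0,0],[0,0,0],[0,0,0],[0,0,0],[0,0,0],[0,0,0],[0,0,0],[0,0,0],[0,0,0],[0,0,0]],"jaw":[65,65,65,65,65,65,65,65,65,65,65,65,65,65]}'; python3 plan.py 0.4207 -0.333 -0.035 168; python3 - <<'E'
from rig import eyes
from h import *
import cv2
d=eyes.get_image("wrist");np.savez("w8.npz",**d);f=d["frame"]
h=np.array([[19,19,0],[19,-19,0],[-19,-19,0],[-19,19,0]])/1e3
P=fishproj(d,pts([.4207,-.333,.028,-.21],h));print("pred",P.round(0).tolist())
c=P.mean(0).astype(int)
# fins: bright pixels blob near prediction
x0,y0=c[0]-45,c[1]-45;g=cv2.cvtColor(f,cv2.COLOR_BGR2HSV)[y0:y0+90,x0:x0+90]
roi=cv2.cvtColor(f,cv2.COLOR_BGR2GRAY)[y0:y0+90,x0:x0+90];print(np.median(roi))
med=cv2.medianBlur(roi,3)
for row in roi[5:90:6]: print(" ".join(f"{v:3d}" for v in row[::4]))
print("x0,y0",x0,y0)
E
```

```text
time: 30.72
tool_pos: [0.4202, -0.3322, 0.0969]
ee_rot: [0.104, 0.995, 0.001, -0.0]
force: [0.1, 0.2, -0.3]
opening: 0.0649
t 30.72 pos [ 0.4202 -0.3322  0.0969] psi 168.04 open 64.9 F [ 0.1  0.2 -0.3] j [-0.82  0.1   1.85  0.    1.19 -2.18]
turn [ 0.06 -0.04  0.04] dp now-frame [ -0.8  -0.8 131.9] dp turned-frame [ -0.7  -0.7 131.9]
pred [[305.0, 223.0], [259.0, 223.0], [258.0, 178.0], [305.0, 178.0]]
180.0
179 172 180 187 181 185 182 179 185 186 178 182 183 174 182 181 172 169 179 179 180 177 178
185 175 177 181 182 186 182 159 108 183  99 156 107 151 110 139 104 168 129 184 183 182 173
180 181 181 185 184 177 184 112  92 140  97  98  98 102  98  97  98 101 100 185 180 178 174
186 179 187 183 181 182 105 147 110 182 121 128 155 171 142 108 151  95 119 185 177 179 179
182 177 176 182 181 179 251 150 247 136 234 220 199 236 167 247 139 250  95 184 175 180 181
181 179 177 178 187 177 249 119 245 174 225 197 207 248 151 247 151 250 112 184 185 176 185
180 182 177 178 181 176 247 145 242 168 221 230 182 239 166 250 139 249  91 168 177 180 184
183 183 181 180 178 175 246 142 230 197 207 217 195 250 146 247 151 251 104 180 178 186 188
180 178 186 182 187 179 243 155 222 184 199 237 165 245 153 249 169 249 185 180 176 178 174
180 182 185 183 180 178 234 171 249 207 249 237 247 248 235 247 232 247 176 169 173 174 187
185 183 177 170 179 181 228 195 214 223 202 240 192 245 180 248 177 249 181 179 175 179 176
182 184 176 176 180 170 180 181 187 189 181 182 177 187 179 183 184 179 182 187 184 190 180
192 179 175 180 177 178 180 178 174 181 182 176 182 184 190 189 184 176 172 177 184 182 175
184 176 179 178 180 178 187 188 182 183 180 177 175 174 177 182 177 172 171 176 180 181 182
192 186 183 176 178 176 179 183 188 182 179 183 182 186 186 180 178 179 174 180 179 184 180
x0,y0 236 155
```

The heat sink fins span columns 259–306 and rows about 175–221, within 2 px of the prediction, so yaw is right. Grasping.

```bash
python3 -m jog '{"dp":[[0,1,15],[0,0,35],[0,0,35],[0,0,25],[0,0,12],[0,0,6],[0,0,2],[0,0,0],[0,0,0],[0,0,0],[0,0,0],[0,0,0],[0,0,0],[0,0,0]],"turn":[[0,0,0],[0,0,0],[0,0,0],[0,0,0],[0,0,0],[0,0,0],[0,0,0],[0,0,0],[0,0,0],[0,0,0],[0,0,0],[0,0,0],[0,0,0],[0,0,0]],"jaw":[65,65,65,65,65,65,65,65,32,32,32,32,32,32]}' 40; python3 plan.py 0.4207 -0.333 0.1 168
```

```text
time: 31.93
tool_pos: [0.4221, -0.333, -0.0307]
ee_rot: [0.104, 0.995, -0.001, 0.001]
force: [0.6, 1.5, 6.8]
opening: 0.0367
t 31.93 pos [ 0.4221 -0.333  -0.0307] psi 168.02 open 36.7 F [0.6 1.5 6.8] j [-0.81  0.29  1.91  0.    0.94 -2.18]
turn [-0.1   0.17  0.02] dp now-frame [   1.    -0.5 -130.7] dp turned-frame [   1.4   -0.3 -130.7]
```

```bash
python3 -m jog '{"dp":[[0,0,-4],[0,0,-12],[0,0,-25],[0,0,-35],[0,0,-35],[0,0,-28],[0,0,0],[0,0,0],[0,0,0],[0,0,0]],"turn":[[0,0,0],[0,0,0],[0,0,0],[0,0,0],[0,0,0],[0,0,0],[0,0,-4.5],[0,0,-4.5],[0,0,0],[0,0,0]],"jaw":[32,32,32,32,32,32,32,32,32,32]}'; python3 plan.py 0.561 -0.0176 0.11 177
```

```text
time: 32.77
tool_pos: [0.4207, -0.3316, 0.1069]
ee_rot: [0.027, 1.0, -0.0, 0.0]
force: [-0.2, -0.3, -0.5]
opening: 0.0374
t 32.77 pos [ 0.4207 -0.3316  0.1069] psi 176.89 open 37.4 F [-0.2 -0.3 -0.5] j [-0.81  0.09  1.84 -0.    1.21 -2.33]
turn [-0.01  0.01 -0.11] dp now-frame [-123.1  321.1   -3.1] dp turned-frame [-123.7  320.9   -3.1]
```

```bash
python3 -m jog '{"dp":[[-5,12,0],[-10,25,0],[-14,36,0],[-14,36,0],[-14,36,0],[-14,36,0],[-14,36,0],[-14,36,0],[-12,34,0],[-8,22,0],[-4,12,0],[0,0,0],[0,0,0],[0,0,0]],"turn":[[0,0,0],[0,0,0],[0,0,0],[0,0,0],[0,0,0],[0,0,0],[0,0,0],[0,0,0],[0,0,0],[0,0,0],[0,0,0],[0,0,0],[0,0,0],[0,0,0]],"jaw":[32,32,32,32,32,32,32,32,32,32,32,32,32,32]}'; python3 plan.py 0.561 -0.0176 0.0123 177;  python3 - <<'E'
from rig import eyes
from h import *
d=eyes.get_image("wrist");np.savez("w9.npz",**d)
h=np.array([[50,20,0],[50,-20,0],[-50,-20,0],[-50,20,0]])/1e3
print(fishproj(d,pts([.5604+0.0,-.0176,.043,-.052],h)).round(0).tolist())
f=d["frame"].astype(int); navy=(f[...,0]>1.6*f[...,2])&(f[...,0]>1.5*f[...,1])&(f[...,0]<140)
for u in (270,284,298):
    r=np.where(navy[:,u])[0]; print(u,r.min() if len(r) else None,r.max() if len(r) else None,len(r))
for v in (200,210,220,230):
    c=np.where(navy[v,200:380])[0]+200; print(v,c.min() if len(c) else None,c.max() if len(c) else None,len(c))
E
```

```text
time: 33.93
tool_pos: [0.5597, -0.0183, 0.1061]
ee_rot: [0.026, 1.0, -0.0, -0.001]
force: [-0.1, -0.9, -0.7]
opening: 0.037
t 33.93 pos [ 0.5597 -0.0183  0.1061] psi 176.96 open 37.0 F [-0.1 -0.9 -0.7] j [-0.17  0.14  1.78 -0.    1.22 -1.69]
turn [-0.03 -0.06 -0.04] dp now-frame [-1.3  0.9 93.8] dp turned-frame [-1.3  0.8 93.8]
[[307.0, 259.0], [260.0, 259.0], [257.0, 141.0], [310.0, 140.0]]
270 139 171 26
284 142 226 54
298 140 414 69
200 262 309 3
210 262 309 10
220 263 309 10
230 None None 0
```

```bash
python3 -m jog '{"dp":[[-2,0.7,12],[0,0,28],[0,0,25],[0,0,14],[0,0,6],[0,0,3],[0,0,2],[0,0,1],[0,0,0],[0,0,0],[0,0,0]],"turn":[[0,0,0],[0,0,0],[0,0,0],[0,0,0],[0,0,0],[0,0,0],[0,0,0],[0,0,0],[0,0,0],[0,0,0],[0,0,0]],"jaw":[32,32,32,32,32,32,32,32,32,32,32]}';python3 -m jog '{"dp":[[0,0,1],[0,0,0],[0,0,0]],"turn":[[0,0,0],[0,0,0],[0,0,0]],"jaw":[32,32,32]}';python3 -m jog '{"dp":[[0,0,1],[0,0,0],[0,0,0]],"turn":[[0,0,0],[0,0,0],[0,0,0]],"jaw":[32,32,32]}'
```

```text
time: 34.9
tool_pos: [0.5631, -0.017, 0.0163]
ee_rot: [0.026, 1.0, -0.0, 0.001]
force: [-0.1, 0.4, -0.2]
opening: 0.037
time: 35.15
tool_pos: [0.5624, -0.0169, 0.0145]
ee_rot: [0.026, 1.0, -0.0, 0.0]
force: [-0.4, -0.8, 0.1]
opening: 0.0371
time: 35.4
tool_pos: [0.5622, -0.0169, 0.0132]
ee_rot: [0.026, 1.0, 0.0, -0.0]
force: [-0.0, -0.1, -0.3]
opening: 0.0375
```

```bash
python3 -m jog '{"dp":[[0,0,1],[0,0,0],[0,0,0]],"turn":[[0,0,0],[0,0,0],[0,0,0]],"jaw":[32,32,32]}';python3 -m jog '{"dp":[[0,0,0.7],[0,0,0],[0,0,0]],"turn":[[0,0,0],[0,0,0],[0,0,0]],"jaw":[32,32,32]}'
```

```text
time: 35.65
tool_pos: [0.5624, -0.0169, 0.0124]
ee_rot: [0.026, 1.0, 0.0, 0.0]
force: [0.1, -0.5, -0.5]
opening: 0.0371
time: 35.9
tool_pos: [0.5624, -0.0169, 0.0123]
ee_rot: [0.026, 1.0, -0.0, -0.0]
force: [-2.6, 1.1, 6.0]
opening: 0.0371
```

Contact at z = 12.3 mm, as predicted. Release, rise, and clear the view.

```bash
python3 -m jog '{"dp":[[0,0,-0.7],[0,0,0],[0,0,0],[0,0,0],[0,0,-5],[0,0,-20],[0,0,-35],[0,0,-35],[0,0,-20],[0,-15,0],[5,-30,0],[8,-38,0],[8,-38,0],[8,-38,0],[8,-38,0],[8,-38,0],[8,-38,0],[8,-38,0],[0,-20,0],[0,0,0]],"turn":[[0,0,0],[0,0,0],[0,0,0],[0,0,0],[0,0,0],[0,0,0],[0,0,0],[0,0,0],[0,0,0],[0,0,0],[0,0,0],[0,0,0],[0,0,0],[0,0,0],[0,0,0],[0,0,0],[0,0,0],[0,0,0],[0,0,0],[0,0,0]],"jaw":[34,50,65,65,65,65,65,65,65,65,65,65,65,65,65,65,65,65,65,65]}'; python3 - <<'E'
from rig import eyes
import cv2,numpy as np
o=[]
for n,(a,b,c,d) in (("top",(190,125,370,265)),("scene",(190,150,370,310))):
    e=eyes.get_image(n);np.savez(n+"9.npz",**e);f=e["frame"][b:d,a:c]
    o.append(cv2.resize(f,(400,int(400*f.shape[0]/f.shape[1])),interpolation=2))
# taller layout: top 4x left, scene right
h=max(x.shape[0] for x in o); o=[cv2.copyMakeBorder(x,0,h-x.shape[0],0,0,cv2.BORDER_CONSTANT) for x in o]
cv2.imwrite("pics/fin.png",np.hstack(o))
E
```

```text
time: 37.57
tool_pos: [0.4831, -0.349, 0.128]
ee_rot: [0.028, 1.0, -0.001, 0.0]
force: [-0.0, 0.9, 0.6]
opening: 0.0649
```

View pics/fin.png

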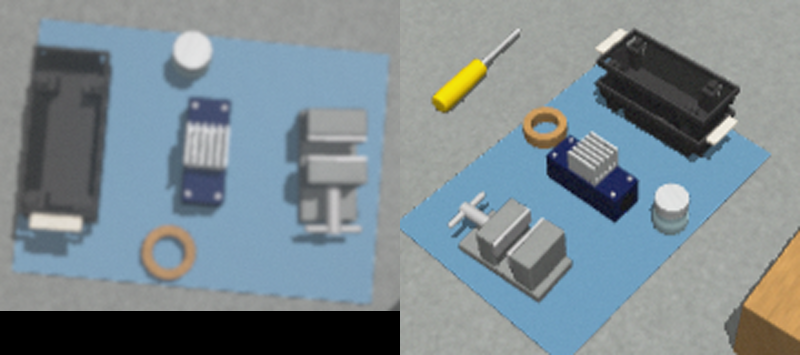

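The final view shows the trays stacked with tags at opposite ends, the housing centred with the heat sink on it, fins along it, and the jar and tape where they were. One numeric check before handing in.

```bash
python3 - <<'E'
from h import *
T=dict(np.load("top9.npz"));k=180/400
g=lambda L:[(190+k*x,125+k*y) for x,y in L]
r=lambda a,b:np.array([[a,b,0],[a,-b,0],[-a,-b,0],[-a,b,0]])/1e3
print("tray_top",fit([(T,proj,r(75,34),g([(36,46),(110,52),(97,222),(22,215)]))],[.56,.11,.089,0],zfix=.089))
print("tray_top z free",fit([(T,proj,r(75,34),g([(36,46),(110,52),(97,222),(22,215)]))],[.56,.11,.089,0]))
print("housing",fit([(T,proj,r(50,20),g([(192,96),(231,100),(222,206),(181,200)]))],[.56,.0,.043,0],zfix=.043))
print("sink",fit([(T,proj,r(19,19),g([(189,122),(230,124),(226,168),(183,165)]))],[.56,.0,.071,0],zfix=.071))
o=np.zeros((1,3))
for n,u,z in (("jar",(193,52),.048),("tape",(168,252),.021)): print(n,fit([(T,proj,o,g([u]))],[.5,0,z,0],zfix=z)[0].round(4))
E
```

```text
tray_top (array([ 0.56507645,  0.10695706,  0.089     , -0.0409889 ]), np.float64(0.5520421597698286))
tray_top z free (array([ 0.56510118,  0.10697567,  0.08883709, -0.04096045]), np.float64(0.551776672807095))
housing (array([ 0.55996743, -0.01907022,  0.043     , -0.07206891]), np.float64(0.4488590991653973))
sink (array([ 0.56117318, -0.01807771,  0.071     , -0.06155762]), np.float64(0.49214680713035713))
jar [ 0.652  -0.0036  0.048   0.    ]
tape [0.4641 0.0141 0.021  0.    ]
```

All checks are within limits. Handing in.

```bash
python3 -c "
from rig import ctrl
print(ctrl.close_job())"
```

```text
the job is handed in; nothing more can be done
None
```

I set out the kit as asked and handed it in at about 38 s of the 102 s; no verdict is reported.

- **Motor:** it stands upright in the fixed tray. It touched the floor at the predicted height, and a later wrist view showed it standing. It was not measured again once the second tray covered it.
- **Loose tray:** it sits over the fixed tray with its tag at the opposite end. It touched at the 40 mm lug height, and the last top view put its rim at 88.8 mm (89 expected). It is about 1 mm off in x and 3 mm in y from the fixed tray, and about 0.01 rad in yaw. I judged level from the pictures.
- **Housing:** it lies at (0.560, −0.019), about 5 mm from the mat centre. It is within about 0.02 rad of the tray's direction.
- **Heat sink:** it sits fins up on the housing, within about 1–2 mm of centre and 0.01 rad.
- **Jar and tape:** both read within 2 mm of where they started, which is the measuring error.

**Disagreements:**
- **Tool position:** the reported TCP lies about 45 mm beyond the real finger ends, so my first motor grasp closed on air above it. I worked out the offset from the pictures and set later heights from the contact points; the predicted heights then matched.
- **Wrist camera:** it read about 2–4 mm off from the top camera and the tool position; I corrected for it.

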